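# Stir the check beads, then hold the reader's shutter slide at the mark

### The job

Get the beads ready for a reading: take the stirring rod out of its stand, stir the five beads round in the beaker clamped on the bead reader (a couple of wide full turns with the rod's foot down among them, so that they change places), then let go of the rod and leave it standing or leaning in that beaker with all the beads still inside. Next take the post of the reader's spring-return slide, pull it out until its pointer stands opposite the middle of the notch in the black index clip, and finish while holding it there, the gripper still on the post: let go, it springs back. Leave the bottle, tube rack, spare beaker, dishes and timer where they are.

Things in the scene. Friction and masses are not known exactly. Their poses are not given: they have to be found in the camera images.
- rod_grip (a point): the stirring rod, upright in its stand at the start: grip point on the axis of its round grey handle (16 mm diameter, 65 mm long), 40 mm below the top end and 100 mm above the foot's underside; z runs up the rod. Below the handle is a 12 mm steel shaft and a steel foot 16 mm in diameter, 26 mm tall. Whole rod 140 mm long, 60 to 130 g, heavy end down
- rod_foot (a point): centre of the underside of the rod's foot; z runs up the rod
- stand: rod stand: square dark base 90 mm wide, 12 mm thick, with an upright square tube 27 mm wide outside, 21 mm inside, whose mouth is 57 mm above the table; origin at the centre of its underside. The rod stands loosely in the tube, up to about 10 degrees off upright, on a floor 15 mm above the table and lifts straight out
- beaker_floor (a point): centre of the inner floor of the glass beaker that is clamped on the left end of the bead reader (a flat white instrument 240 x 360 mm, top 40 mm above the table); the beaker cannot move. Inner diameter 80 mm, wall 3 mm, rim 60 mm above this point; z up, x and y along the reader's own axes. At the start the middle of the floor (about 24 mm across) is free of beads
- slide (a joint): how far the reader's steel slide is pulled out, in m: 0 fully in (spring rest), growing as it is pulled along the clip's -x (roughly towards the robot), end stop at 0.085. The return spring pulls with about 4 N at 0 and 13 N at 0.08; let go, it runs back in
- post (a point): grip point on the axis of the slide's upright round steel post (18 mm diameter, top end 19 mm above this point; the slide's flat plate lies 34 mm below this point, a 28 mm collar up to 29 mm below it). The post moves with the slide
- pointer (a point): outer end of the thin pointer bar, 3 mm wide, that sticks out sideways from the slide at the post; it moves with the slide and points at the clip's rail. It is 51 mm from the post's axis along the clip's -y, at the same clip-x as the post
- clip: the mark: small black index clip fixed on the reader beside the slide, 26 x 16 x 10 mm, two fins with a 12 mm notch between them; origin under the notch's centre, x and y along the reader's axes. The slide is at the mark when the pointer's end stands opposite the middle of the notch, that is, has the same x as the clip in the clip's frame; 35 to 65 mm of pull
- bead0_center (a point): centre of one of the five white ceramic beads in the clamped beaker, glazed and slippery, 16 mm in diameter, 13 g; they lie in a ring at the start, and a wide turn of the rod, close to the wall, carries them round, while a narrow one only presses them against the wall
- bead1_center (a point): centre of one of the five white ceramic beads in the clamped beaker, glazed and slippery, 16 mm in diameter, 13 g; they lie in a ring at the start, and a wide turn of the rod, close to the wall, carries them round, while a narrow one only presses them against the wall
- bead2_center (a point): centre of one of the five white ceramic beads in the clamped beaker, glazed and slippery, 16 mm in diameter, 13 g; they lie in a ring at the start, and a wide turn of the rod, close to the wall, carries them round, while a narrow one only presses them against the wall
- bead3_center (a point): centre of one of the five white ceramic beads in the clamped beaker, glazed and slippery, 16 mm in diameter, 13 g; they lie in a ring at the start, and a wide turn of the rod, close to the wall, carries them round, while a narrow one only presses them against the wall
- bead4_center (a point): centre of one of the five white ceramic beads in the clamped beaker, glazed and slippery, 16 mm in diameter, 13 g; they lie in a ring at the start, and a wide turn of the rod, close to the wall, carries them round, while a narrow one only presses them against the wall
- bottle: amber glass bottle with a white cap, 68 mm across, 125 mm tall; it stands on the other side of the reader from the rod stand; leave alone; origin at the centre of its underside
- rack: white tube rack with small capped tubes, 70 x 160 x 57 mm, on the robot's side of the table to the left; leave alone; origin at the centre of its underside
- spare: empty glass beaker, 72 mm across, 70 mm tall, standing on the table behind the reader; not the one to stir; leave alone; origin at the centre of its underside
- dishes: stack of three shallow round dishes, 90 mm across, 43 mm tall, behind the reader; leave alone; origin at the centre of its underside
- timer: small white timer, 60 x 75 x 22 mm, lying on the robot's side of the table to the right; leave alone; origin at the centre of its underside
Things that resemble listed ones, but are neither listed nor needed, are in the scene too. There is more than one size of the part that bears rod_grip; the job needs the smallest.

How it is judged:
By the outcome, as a careful person would: the job done as asked, in the order asked, and still so for the second after the job is handed in, while the arm keeps its last pose, push and grip.
It also fails if it takes over 72 s, if anything falls off the work surface, if the arm or the gripper's body presses on something with over 40 N, if the wrist force passes 120 N, or if a joint passes its speed limit or range.

### The arm

A 7-joint arm with a two-finger parallel gripper is mounted at the origin on the work surface. World frame = base frame: x ahead of the robot, y to its left, z up, the work surface at z = 0. Lengths are in m, angles in degrees, forces in N, time in s.
With the tool pointing down it reaches from about 0.4 to 0.85 m from the base axis. Payload 4.4 kg.
Tool frame: the origin (TCP) lies at the very end of the fingers, on their centre line; the grasp point (between the pads) lies 19 mm behind it; z points along the fingers, y is the line along which they close (so a half turn about z gives the same grasp; the last joint's range is limited). The gripper opens to 94 mm and grips with 3 to 60 N. Pads are 16 mm wide; open, the fingers measure 119 mm over their backs; the gripper's body (75 mm by 177 mm) begins 78 mm behind the grasp point.
Start: joints at [68.938, 36.005, 2.206, 86.941, -1.547, 57.084, -1.146], TCP at [0.193, -0.621, 0.205] pointing down, gripper open.
Joint ranges: [-175.42, 175.42], [-21.48, 121.26], [-71.46, 75.88], [10.55, 141.38], [-63.04, 243.04], [13.31, 113.54], [-168.57, 168.57]. Speed limits (degrees/s): [147.25, 147.25, 180, 180, 180, 180, 180].

### API

Orientations are given as a 3x3 rotation matrix whose columns are the frame's x, y, z axes.
In Python, from bench import read_state, vision, env gives the robot as it stands.
- The arm moves only by the tool drive_tool, never from a script. Its argument "plan" is a list of rows, each an object with "dp": the shift along the tool's x, y, z in cm, a list of three; "turn": the turn about the tool's z in degrees. In form: [{"dp": [x, y, z], "turn": turn}, ...]. A call has 1 to 10 rows; each row shifts and turns the commanded pose from where the row before left it, along the tool's axes as they then stand; what a row does not reach is not made up. A row lasts 1/12 s, in which the tool goes at most 41.7 mm and 7.16 degrees, less where a joint would pass 70% of its speed; a pose out of reach is approached as far as the arm can. A call with a gripper value outside its range is refused whole. "grip" is the finger opening in cm, from 0 to 9.4, set as the call begins (left out, the last holds). The fingers move at their own pace and stop on an object; "grip_force" is the grip in N (left out, the last holds). Time passes only in rows, so rows that do not move let the fingers close. It gives the time, the measured TCP pose, the force, the opening and the grip force at its end, in the units of the state.
- read_state(): the state, without advancing time (a new reading comes with each control period).
- vision.get_image(name): name is "side" or "top"; returns (picture, depth): 480x640x3 uint8, red, green, blue; 480x640 float32, m along the optical axis (not along the pixel's ray), 0 where there is no reading.
- vision.camera_model(name): a dict with "fx", "fy", "cx", "cy" (pixels), "rvec" (rotation vector, rad) and "tvec" (3), from world to camera coordinates, as OpenCV has them. Camera axes: x right, y down, z forward; pixel columns grow to the right and rows downward; lengths in m; the calibration is good to about 2 mm. A picture is of the moment at which its call begins. camera_model takes no time and is no camera call.
- env.job_done(): hands the job in; it is judged then, once.
Trained networks look in the newest picture that a camera, given by its name, has taken for a name from the list of things; names that differ only in an ending like _2 or _b are one class to them, and where a whole thing is asked for, a point or a joint stands for the part that bears it (a point fixed in the world has none). Each returns a list of dicts, best first, with "confidence" (0 to 1); they miss things now and then, are a little off and sometimes report something else, mostly with a low value. They report only what shows in the picture. A call takes as long as a camera call. They do not tell look-alikes from the thing itself.
- vision.recognise(label, camera): "box" ([left, top, width, height] in pixels, round what is visible of it).
- vision.outline_of(label, camera): "region" (480x640 bool, what is visible of it) and "box" ([left, top, width, height] in pixels, round what is visible of it).
- vision.mark_of(label, camera): "at" ([column, row] in pixels: a listed point, or the origin of a listed thing).
The state is a dict: "time": time; "joint_positions": joint angles; "joint_velocities": joint speeds; "tau": joint torques, N m; "ee_pos": TCP position; "tool_rot": TCP orientation; "force": force on the tool from outside, world axes, zero at the start; "moment": the same for the moment, N m; "grip_width": opening from 0.0 (shut) to 1.0 (fully open); "grasp_force": force on a finger pad.
Only numpy, scipy, OpenCV 4.12 (cv2) and the standard library are available. Lean on these libraries where they do the work, as an engineer would, in place of code of your own. Each camera call takes 0.05 s, during which the arm holds its last target. There are 200 camera calls.

## Working session

There is one attempt and no reset: what is moved stays moved. The work goes in short steps, Python scripts to look and compute and a tool call to move; the robot and the scene stay as the last step left them, time stands still between calls to the robot, and variables do not carry over. Pictures are saved under pics/ and viewed, at most 12 in all, crops included, and the job is handed in when it is done.

Besides the shell and the picture viewer there is one more tool, called as name(argument=value, ...), one argument or row to a line, values as JSON. drive_tool: Moves the arm, as the interface text tells. Its arguments: {"type":"object","properties":{"plan":{"type":"array"},"grip":{"type":"number"},"grip_force":{"type":"number"}},"required":["plan"]}

```bash
ls; mkdir -p pics
cat > h.py <<'E'
import numpy as np, cv2
from bench import read_state, vision, env
def cam(n):
    m=vision.camera_model(n); K=np.array([[m['fx'],0,m['cx']],[0,m['fy'],m['cy']],[0,0,1]])
    R=cv2.Rodrigues(np.array(m['rvec'],float))[0]; t=np.array(m['tvec'],float).ravel(); return K,R,t
def ray(n,px):
    K,R,t=cam(n); d=R.T@np.linalg.inv(K)@np.array([px[0],px[1],1.]); return -R.T@t,d
def at_z(n,px,z):
    o,d=ray(n,px); return o+d*(z-o[2])/d[2]
def at_d(n,px,dep):
    o,d=ray(n,px); return o+d*dep
def proj(n,p):
    K,R,t=cam(n); q=K@(R@np.asarray(p,float)+t); return q[:2]/q[2]
def tri(pa,pb):
    (o1,d1),(o2,d2)=ray('top',pa),ray('side',pb)
    A=np.stack([d1,-d2],1); s=np.linalg.lstsq(A,o2-o1,rcond=None)[0]
    a,b=o1+d1*s[0],o2+d2*s[1]; return (a+b)/2,np.linalg.norm(a-b)
E
cat > a.py <<'E'
from h import *
np.set_printoptions(precision=4,suppress=True)
for n in('top','side'):
    im,d=vision.get_image(n); cv2.imwrite(f'pics/{n}0.png',im[:,:,::-1]); np.save(f'{n}0.npy',d)
    K,R,t=cam(n); print(n,-R.T@t,R[2],K[0,0])
    for l in('rod_grip','rod_foot','stand','beaker_floor','post','pointer','clip','bead0_center'):
        print(l,[(np.round(r['at']).tolist(),round(r['confidence'],2)) for r in vision.mark_of(l,n)[:6]])
E
python3 a.py
```

```text
pics
top [0.4078 0.0409 1.42  ] [ 0.0964 -0.0033 -0.9953] 531.5640897044234
rod_grip [([179.0, 306.0], 0.61), ([185.0, 265.0], 0.59), ([135.0, 274.0], 0.57), ([244.0, 146.0], 0.41)]
rod_foot [([193.0, 307.0], 0.78), ([154.0, 274.0], 0.73), ([191.0, 266.0], 0.62)]
stand [([195.0, 269.0], 0.96), ([271.0, 203.0], 0.3)]
beaker_floor [([271.0, 203.0], 0.81), ([419.0, 322.0], 0.56), ([371.0, 218.0], 0.26)]
post [([349.0, 213.0], 0.78)]
pointer [([367.0, 222.0], 0.95)]
clip [([368.0, 240.0], 0.58)]
bead0_center [([268.0, 194.0], 0.46)]
side [0.1646 1.176  0.8406] [ 0.2713 -0.8081 -0.5229] 559.7040824364483
rod_grip [([290.0, 343.0], 0.75), ([348.0, 313.0], 0.7)]
rod_foot [([346.0, 367.0], 0.94), ([290.0, 397.0], 0.9)]
stand [([303.0, 352.0], 0.8), ([380.0, 204.0], 0.55)]
beaker_floor [([269.0, 266.0], 0.7), ([317.0, 220.0], 0.19)]
post [([305.0, 218.0], 0.89), ([268.0, 266.0], 0.24), ([314.0, 222.0], 0.19)]
pointer [([316.0, 221.0], 0.6)]
clip [([338.0, 224.0], 0.4)]
bead0_center []
```

View pics/top0.png

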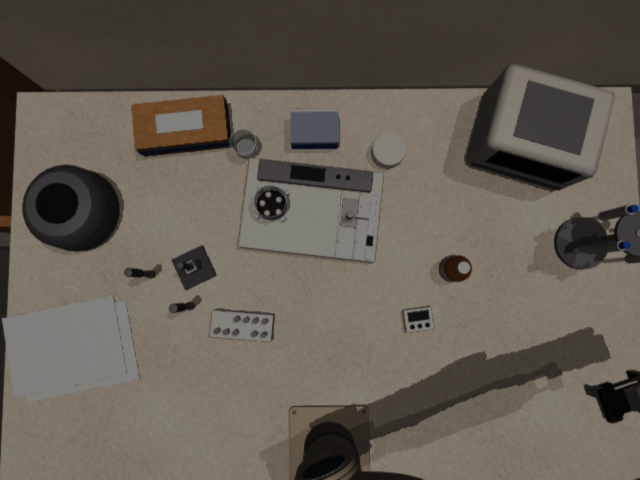

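View pics/side0.png

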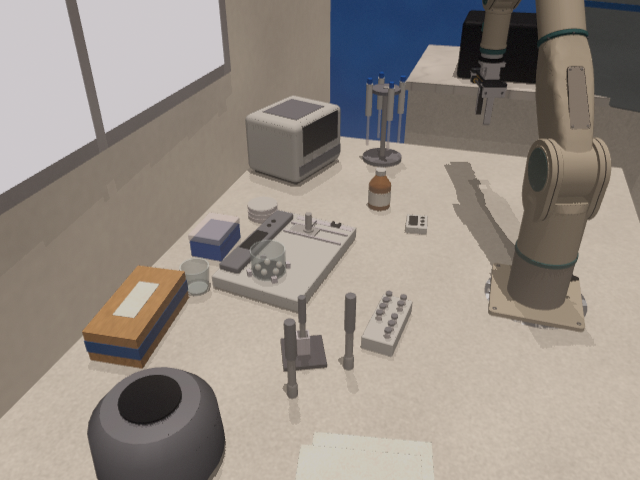

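The top view has three rods. One is in the stand at (188,266), side (302,315). Two larger ones stand free at (135,274) and (179,306), side (290,343) and (348,313). I choose the rod in the stand, which is also the smallest, and will check it in one close crop.

```bash
cat > b.py <<'E'
from h import *
np.set_printoptions(precision=4,suppress=True)
t=cv2.imread('pics/top0.png'); s=cv2.imread('pics/side0.png')
a=cv2.resize(t[235:305,155:235],(400,350),interpolation=cv2.INTER_CUBIC); b=cv2.resize(s[280:380,260:360],(350,350),interpolation=cv2.INTER_CUBIC)
c=cv2.resize(t[180:255,245:385],(420,225),interpolation=cv2.INTER_CUBIC); d=cv2.resize(s[200:280,240:360],(330,220),interpolation=cv2.INTER_CUBIC)
o=np.zeros((590,760,3),np.uint8); o[:350,:400]=a;o[:350,405:755]=b;o[355:580,:420]=c;o[355:575,425:755]=d
cv2.imwrite('pics/crop0.png',o)
dt=np.load('top0.npy')
# reader top plane outline
print('stand', at_z('top',(195,269),0))
for n,p,z in [('rodtop',(184,265),.155),('bkr floor',(271,203),.045),('post',(349,213),.09),('pointer',(367,222),.08),('clip',(368,240),.045)]: print(n,at_z('top',p,z))
print('tri bkr',tri((271,203),(269,266)),'post',tri((349,213),(305,218)),'clip',tri((368,240),(338,224)))
for l in('clip','slide','rod_grip'):
    for n in('top','side'):
        print(l,n,[(r['box'],round(r['confidence'],2)) for r in vision.recognise(l,n)[:4]])
E
python3 b.py
```

```text
stand [0.4623 0.3533 0.    ]
rodtop [0.4661 0.3454 0.155 ]
bkr floor [0.6309 0.1467 0.045 ]
post [ 0.5961 -0.0536  0.09  ]
pointer [ 0.574  -0.0996  0.08  ]
clip [ 0.5312 -0.105   0.045 ]
tri bkr (array([0.6256, 0.1448, 0.0564]), np.float64(0.007156866607439933)) post (array([ 0.5962, -0.054 ,  0.0862]), np.float64(0.0009924610447778618)) clip (array([ 0.5244, -0.1058,  0.0511]), np.float64(0.012886391030887043))
clip top [([176.1, 258.9, 18.2, 11.4], 0.63), ([366.4, 236.3, 4.2, 7.3], 0.37)]
clip side [([333.4, 220.9, 3.2, 9.2], 0.36)]
slide top [([342.6, 201.0, 12.6, 28.5], 0.72)]
slide side [([290.3, 210.5, 29.0, 27.4], 0.61)]
rod_grip top [([168.4, 300.4, 25.5, 14.2], 0.57), ([123.8, 266.8, 30.8, 12.6], 0.55), ([176.4, 258.2, 17.0, 11.9], 0.41)]
rod_grip side [([285.8, 320.1, 13.0, 79.7], 0.98), ([296.4, 293.1, 8.9, 43.8], 0.85), ([342.8, 290.4, 11.8, 80.6], 0.77)]
```

View pics/crop0.png

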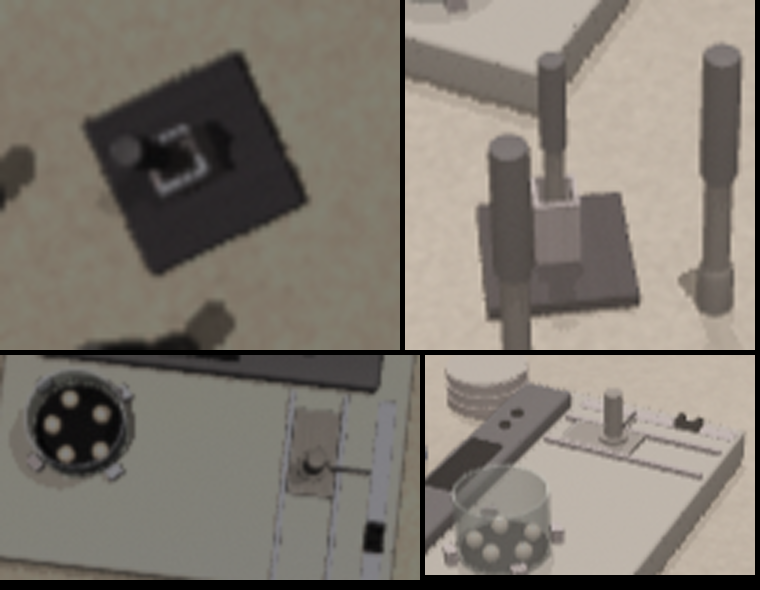

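The crop confirms it: the rod standing in the dark stand, leaning to the left in the top view, is the thinner one. The free rods are bigger. The beaker has five beads in a ring, and the clip is at about (369,240).

```bash
cat > c.py <<'E'
from h import *
np.set_printoptions(precision=4,suppress=True)
T=lambda x,y:(155+x/5,235+y/5)
print('rodtop',tri(T(125,150),(302.3,296.5)))
print('big A', tri((128,272),(290,323)),'big B',tri((174,308),(350,294)))
b=np.array([at_z('top',T(*p),.012) for p in((83,123),(240,52),(307,203),(157,275))]); print('stand',b.mean(0),b)
m=np.array([at_z('top',T(*p),.057) for p in((147,142),(186,124),(207,173),(165,194))]); print('mouth',m.mean(0))
print('mouth px side, rod',proj('side',[*b.mean(0)[:2],.057]))
C=lambda x,y:(245+x/3,180+(y-355)/3)
for z in(.051,.056):
    q=np.array([at_z('top',C(*p),z)[:2] for p in((70,397),(102,412),(102,452),(66,453),(51,424))])
    A=np.c_[2*q,np.ones(5)]; s=np.linalg.lstsq(A,(q**2).sum(1),rcond=None)[0]; print('beads',z,s[:2],np.sqrt(s[2]+s[:2]@s[:2]),'mean',q.mean(0))
rc=[at_z('top',p,.04) for p in((247,160),(239,249),(378,261),(384,176))]; print('reader',np.array(rc))
d=np.load('top0.npy')
rim=at_z('top',C(80,425),.045+.06);print('rimc',rim)
print('depth floor',[at_d('top',p,d[p[1],p[0]]) for p in((270,203),(300,230),(349,213),(350,208),(369,240),(128,272),(174,308),(179,265),(180,265))])
print('posttop',tri(C(316,457),(305,213)))
# rail direction
e=at_z('top',C(290,395),.042)-at_z('top',C(272,575),.042); print('rail ang',np.degrees(np.arctan2(e[1],e[0])))
print('clip',at_z('top',C(374,537),.05), 'pointer end',at_z('top',C(371,471),.06))
s=read_state(); print(s['ee_pos'],s['tool_rot'],s['time'])
E
python3 c.py
```

```text
rodtop (array([0.464 , 0.3541, 0.1561]), np.float64(0.0043773114553486295))
big A (array([0.4477, 0.467 , 0.1851]), np.float64(0.004401858953144036)) big B (array([0.3652, 0.3588, 0.1884]), np.float64(0.001794559119541724))
stand [0.4655 0.3524 0.012 ] [[0.4873 0.4129 0.012 ]
 [0.5242 0.3301 0.012 ]
 [0.4438 0.294  0.012 ]
 [0.4068 0.3727 0.012 ]]
mouth [0.4662 0.353  0.057 ]
mouth px side, rod [301.8113 333.7443]
beads 0.051 [0.6266 0.1443] 0.02630790392372772 mean [0.6268 0.1461]
beads 0.056 [0.6258 0.144 ] 0.0262118229049664 mean [0.626  0.1457]
reader [[ 0.7473  0.2103  0.04  ]
 [ 0.5116  0.2307  0.04  ]
 [ 0.4767 -0.1304  0.04  ]
 [ 0.7008 -0.1511  0.04  ]]
rimc [0.6203 0.1404 0.105 ]
depth floor [array([0.631 , 0.1494, 0.0449]), array([0.5605, 0.0717, 0.0327]), array([ 0.594 , -0.0525,  0.1051]), array([ 0.6166, -0.0601,  0.039 ]), array([ 0.5313, -0.1077,  0.0438]), array([0.4498, 0.4676, 0.1852]), array([0.366 , 0.3599, 0.1851]), array([0.4664, 0.3584, 0.1506]), array([0.4662, 0.3548, 0.1556])]
posttop (array([ 0.5939, -0.0556,  0.1009]), np.float64(0.0038565161262668823))
rail ang -6.517511454119392
clip [ 0.529  -0.1087  0.05  ] pointer end [ 0.5851 -0.1062  0.06  ]
[ 0.1932 -0.6207  0.2055] [[ 0.9548  0.2972  0.    ]
 [ 0.2972 -0.9548 -0.0001]
 [ 0.      0.0001 -1.    ]] 1.2
```

```bash
cat >> h.py <<'E'
def plan(wps, vmax=4.0, tmax=6.5, start=None):
    """wps: (x,y,z,yaw deg of tool y, or None), tool down; prints rows in tool axes (cm, deg), 10 to a line"""
    s=read_state(); R=np.array(s['tool_rot']); p=np.array(start if start is not None else s['ee_pos'])*100
    yaw=np.degrees(np.arctan2(R[1,1],R[0,1])); rows=[]
    for w in wps:
        tgt=np.array(w[:3])*100; ty=yaw if w[3] is None else w[3]
        dy=(ty-yaw+180)%360-180
        n=max(1,int(np.ceil(max(np.linalg.norm(tgt-p)/vmax,abs(dy)/tmax))))
        for i in range(n):
            a=np.radians(yaw); y=np.array([np.cos(a),np.sin(a),0]); z=np.array([0,0,-1.]); x=np.cross(y,z)
            d=(tgt-p)/(n-i); r=np.round([d@x,d@y,d@z],1); t=round(-((ty-yaw+180)%360-180)/(n-i),1)
            p=p+r[0]*x+r[1]*y+r[2]*z; yaw-=t
            rows.append('{"dp":[%g,%g,%g],"turn":%g}'%(*(r+0),t+0))
    for i in range(0,len(rows),10): print('['+','.join(rows[i:i+10])+']')
    print('end',p/100,yaw)
E
python3 - <<'E'
from h import *
plan([(.42,-.38,.30,-40),(.52,-.05,.30,5),(.48,.22,.28,35),(.466,.354,.26,45)])
E
```

```text
[{"dp":[3.2,-1.8,-1.1],"turn":-3.6},{"dp":[3.3,-1.6,-1],"turn":-3.6},{"dp":[3.4,-1.4,-1.1],"turn":-3.6},{"dp":[3.5,-1.2,-1],"turn":-3.7},{"dp":[3.5,-0.9,-1.1],"turn":-3.6},{"dp":[3.6,-0.7,-1],"turn":-3.7},{"dp":[3.7,-0.5,-1.1],"turn":-3.6},{"dp":[3.7,-0.3,-1],"turn":-3.7},{"dp":[3.6,0,-1.1],"turn":-3.6},{"dp":[3.5,-1.5,0],"turn":-5}]
[{"dp":[3.6,-1.2,0],"turn":-5},{"dp":[3.7,-0.9,0],"turn":-5},{"dp":[3.8,-0.5,0],"turn":-5},{"dp":[3.8,-0.2,0],"turn":-5},{"dp":[3.9,0.1,0],"turn":-5},{"dp":[3.8,0.5,0],"turn":-5},{"dp":[3.8,0.8,0],"turn":-5},{"dp":[3.7,1.1,0],"turn":-5},{"dp":[3.9,-0.2,0.3],"turn":-4.3},{"dp":[3.9,0.1,0.3],"turn":-4.3}]
[{"dp":[3.9,0.3,0.3],"turn":-4.3},{"dp":[3.8,0.6,0.3],"turn":-4.3},{"dp":[3.8,0.9,0.3],"turn":-4.3},{"dp":[3.7,1.2,0.3],"turn":-4.3},{"dp":[3.6,1.5,0.2],"turn":-4.2},{"dp":[2.9,1.6,0.5],"turn":-2.5},{"dp":[2.9,1.8,0.5],"turn":-2.5},{"dp":[2.8,1.9,0.5],"turn":-2.5},{"dp":[2.7,2,0.5],"turn":-2.5}]
end [0.46581006 0.35387448 0.26048271] 44.99101875806034
```

drive_tool(
  plan=[
    {"dp":[3.2,-1.8,-1.1],"turn":-3.6},
    {"dp":[3.3,-1.6,-1],"turn":-3.6},
    {"dp":[3.4,-1.4,-1.1],"turn":-3.6},
    {"dp":[3.5,-1.2,-1],"turn":-3.7},
    {"dp":[3.5,-0.9,-1.1],"turn":-3.6},
    {"dp":[3.6,-0.7,-1],"turn":-3.7},
    {"dp":[3.7,-0.5,-1.1],"turn":-3.6},
    {"dp":[3.7,-0.3,-1],"turn":-3.7},
    {"dp":[3.6,0,-1.1],"turn":-3.6},
    {"dp":[3.5,-1.5,0],"turn":-5},
  ],
  grip=5,
  grip_force=25,
)

```text
time: 2.03
ee_pos: [0.4349, -0.3438, 0.3026]
tool_rot: [[0.571, 0.821, 0.006], [0.821, -0.571, -0.003], [0.0, 0.007, -1.0]]
force: [0.2, 0.4, -0.4]
grip_width: 0.53
grasp_force: 0.0
```

drive_tool(
  plan=[
    {"dp":[3.6,-1.2,0],"turn":-5},
    {"dp":[3.7,-0.9,0],"turn":-5},
    {"dp":[3.8,-0.5,0],"turn":-5},
    {"dp":[3.8,-0.2,0],"turn":-5},
    {"dp":[3.9,0.1,0],"turn":-5},
    {"dp":[3.8,0.5,0],"turn":-5},
    {"dp":[3.8,0.8,0],"turn":-5},
    {"dp":[3.7,1.1,0],"turn":-5},
    {"dp":[3.9,-0.2,0.3],"turn":-4.3},
    {"dp":[3.9,0.1,0.3],"turn":-4.3},
  ],
)

```text
time: 2.87
ee_pos: [0.5096, 0.0295, 0.2945]
tool_rot: [[-0.238, 0.971, 0.001], [0.971, 0.238, 0.0], [0.0, 0.001, -1.0]]
force: [0.4, -0.2, -0.3]
grip_width: 0.531
grasp_force: 0.0
```

drive_tool(
  plan=[
    {"dp":[3.9,0.3,0.3],"turn":-4.3},
    {"dp":[3.8,0.6,0.3],"turn":-4.3},
    {"dp":[3.8,0.9,0.3],"turn":-4.3},
    {"dp":[3.7,1.2,0.3],"turn":-4.3},
    {"dp":[3.6,1.5,0.2],"turn":-4.2},
    {"dp":[2.9,1.6,0.5],"turn":-2.5},
    {"dp":[2.9,1.8,0.5],"turn":-2.5},
    {"dp":[2.8,1.9,0.5],"turn":-2.5},
    {"dp":[2.7,2,0.5],"turn":-2.5},
    {"dp":[0,0,0],"turn":0},
  ],
)

```text
time: 3.7
ee_pos: [0.4624, 0.3615, 0.2599]
tool_rot: [[-0.714, 0.7, -0.003], [0.7, 0.714, 0.006], [0.006, 0.002, -1.0]]
force: [-0.8, -0.7, -0.3]
grip_width: 0.535
grasp_force: 0.0
```

Run:
```python
from h import *
s=read_state(); print(s['ee_pos'],s['tool_rot'])
plan([(.4655,.354,.20,45),(.4655,.354,.098,45)],vmax=3)
```

```text
[0.46242833 0.36151444 0.25989466] [[-0.71413256  0.70000575 -0.00257741]
 [ 0.69998646  0.71413371  0.005657  ]
 [ 0.00580055  0.00223569 -0.99998068]]
[{"dp":[-0.2,-0.1,2],"turn":0.2},{"dp":[-0.3,-0.1,2],"turn":0.2},{"dp":[-0.2,-0.1,2],"turn":0.2},{"dp":[0,0,2.5],"turn":0},{"dp":[0,0,2.6],"turn":0},{"dp":[0,0,2.5],"turn":0},{"dp":[0,0,2.6],"turn":0}]
end [0.46530264 0.35446193 0.09789466] 44.97239453300081
```

drive_tool(
  plan=[
    {"dp":[0,0,1],"turn":0},
    {"dp":[0,0,1],"turn":0},
    {"dp":[0,0,0],"turn":0},
    {"dp":[0,0,0],"turn":0},
  ],
)

```text
time: 4.03
ee_pos: [0.4662, 0.3516, 0.2395]
tool_rot: [[-0.705, 0.709, -0.001], [0.709, 0.705, -0.002], [-0.001, -0.002, -1.0]]
force: [-0.5, -0.1, 1.0]
grip_width: 0.532
grasp_force: 0.0
```

drive_tool(
  plan=[
    {"dp":[0,0,3],"turn":0},
    {"dp":[0,0,3],"turn":0},
    {"dp":[0,0,3],"turn":0},
    {"dp":[0,0,2.5],"turn":0},
    {"dp":[0,0,1.7],"turn":0},
    {"dp":[0,0,1],"turn":0},
    {"dp":[0,0,0],"turn":0},
    {"dp":[0,0,0],"turn":0},
  ],
)

```text
time: 4.7
ee_pos: [0.4664, 0.3537, 0.099]
tool_rot: [[-0.706, 0.708, 0.0], [0.708, 0.706, 0.0], [-0.0, 0.001, -1.0]]
force: [0.1, 0.5, 0.1]
grip_width: 0.537
grasp_force: 0.0
```

drive_tool(
  plan=[
    {"dp":[0,0,0],"turn":0},
    {"dp":[0,0,0],"turn":0},
    {"dp":[0,0,0],"turn":0},
    {"dp":[0,0,0],"turn":0},
    {"dp":[0,0,0],"turn":0},
    {"dp":[0,0,0],"turn":0},
  ],
  grip=0,
  grip_force=30,
)

```text
time: 5.2
ee_pos: [0.4659, 0.354, 0.0989]
tool_rot: [[-0.707, 0.707, 0.0], [0.707, 0.707, 0.0], [-0.0, 0.0, -1.0]]
force: [0.3, -0.6, 2.1]
grip_width: 0.168
grasp_force: 30.0
```

Run:
```python
from h import *
np.set_printoptions(precision=4,suppress=True)
t=cv2.imread('pics/top0.png'); g=cv2.cvtColor(t,cv2.COLOR_BGR2GRAY)
x0,y0=250,183; c=g[y0:225,x0:292]
def circ(q):
    A=np.c_[2*q,np.ones(len(q))]; s=np.linalg.lstsq(A,(q**2).sum(1),rcond=None)[0]; return s[:2],np.sqrt(s[2]+s[:2]@s[:2])
# dark disc incl. beads -> hull
m=(c<45).astype(np.uint8); n,l,st,ce=cv2.connectedComponentsWithStats(m); i=1+st[1:,4].argmax()
cnt=cv2.convexHull(max(cv2.findContours((l==i).astype(np.uint8),0,1)[0],key=cv2.contourArea)).reshape(-1,2)+[x0,y0]
q=np.array([at_z('top',p,.044)[:2] for p in cnt]); print('floor disc',circ(q),len(q),q.min(0),q.max(0))
mask=np.zeros_like(c); cv2.fillConvexPoly(mask,(cnt-[x0,y0]).astype(np.int32),1); mask=cv2.erode(mask,np.ones((3,3)))
b=((c>90)&(mask>0)).astype(np.uint8); n,l,st,ce=cv2.connectedComponentsWithStats(b)
bp=[at_z('top',ce[k]+[x0,y0],.052)[:2] for k in range(1,n) if st[k,4]>6]; bp=np.array(bp); print(n,st[1:,4],bp,circ(bp),bp.mean(0))
```

```text
floor disc (array([0.6288, 0.147 ]), np.float64(0.03982899193025057)) 23 [0.5889 0.1076] [0.6682 0.186 ]
6 [19 17 19 18 16] [[0.6532 0.1544]
 [0.6395 0.1273]
 [0.6306 0.1696]
 [0.6073 0.1281]
 [0.605  0.1579]] (array([0.627 , 0.1462]), np.float64(0.025156005972403885)) [0.6271 0.1475]
```

drive_tool(
  plan=[
    {"dp":[0,0,-1],"turn":0},
    {"dp":[0,0,-2],"turn":0},
    {"dp":[0,0,-3],"turn":0},
    {"dp":[0,0,-3],"turn":0},
    {"dp":[0,0,-3],"turn":0},
    {"dp":[0,0,-1.5],"turn":0},
    {"dp":[0,0,0],"turn":0},
  ],
)

```text
time: 5.78
ee_pos: [0.4672, 0.3559, 0.2378]
tool_rot: [[-0.707, 0.707, 0.006], [0.707, 0.707, 0.005], [-0.001, 0.008, -1.0]]
force: [0.1, 0.1, -0.7]
grip_width: 0.165
grasp_force: 30.0
```

Run:
```python
from h import *
plan([(.50,.31,.23,45),(.60,.183,.23,45)],vmax=4,start=(.4658,.3539,.2335))
plan([(.621,.156,.23,45)],vmax=2,start=(.60,.183,.23))
plan([(.6285,.147,.23,45)],vmax=1.5,start=(.621,.156,.23))
```

```text
[{"dp":[-2.8,-0.3,0.2],"turn":0},{"dp":[-2.7,-0.4,0.2],"turn":0},{"dp":[-3.2,-0.4,0],"turn":0},{"dp":[-3.2,-0.4,0],"turn":0},{"dp":[-3.2,-0.4,0],"turn":0},{"dp":[-3.2,-0.3,0],"turn":0},{"dp":[-3.3,-0.4,0],"turn":0}]
end [0.60011702 0.18275405 0.2295    ] 44.98886304101214
[{"dp":[-1.7,-0.2,0],"turn":0},{"dp":[-1.7,-0.2,0],"turn":0}]
end [0.62120798 0.15612582 0.23      ] 44.98886304101214
[{"dp":[-1.2,-0.1,0],"turn":0}]
end [0.62877639 0.1468061  0.23      ] 44.98886304101214
```

drive_tool(
  plan=[
    {"dp":[-2.8,-0.3,0.2],"turn":0},
    {"dp":[-2.7,-0.4,0.2],"turn":0},
    {"dp":[-3.2,-0.4,0],"turn":0},
    {"dp":[-3.2,-0.4,0],"turn":0},
    {"dp":[-3.2,-0.4,0],"turn":0},
    {"dp":[-3.2,-0.3,0],"turn":0},
    {"dp":[-3.3,-0.4,0],"turn":0},
    {"dp":[-1.7,-0.2,0],"turn":0},
    {"dp":[-1.7,-0.2,0],"turn":0},
    {"dp":[-1.2,-0.1,0],"turn":0},
  ],
  grip_force=45,
)

```text
time: 6.62
ee_pos: [0.6295, 0.144, 0.2278]
tool_rot: [[-0.705, 0.709, -0.002], [0.709, 0.705, -0.002], [0.0, -0.003, -1.0]]
force: [-0.6, 0.4, -1.7]
grip_width: 0.159
grasp_force: 45.0
```

drive_tool(
  plan=[
    {"dp":[0,0,0],"turn":0},
    {"dp":[0,0,0],"turn":0},
    {"dp":[0,0,0],"turn":0},
    {"dp":[0,0,0],"turn":0},
  ],
)

```text
time: 6.95
ee_pos: [0.6281, 0.1485, 0.2295]
tool_rot: [[-0.709, 0.705, -0.001], [0.705, 0.709, 0.001], [0.001, 0.0, -1.0]]
force: [-0.9, -0.2, -1.2]
grip_width: 0.16
grasp_force: 45.0
```

Run:
```python
from h import *
np.set_printoptions(precision=4,suppress=True)
im={}
for n in('top','side'):
    im[n],d=vision.get_image(n)
    for l in('rod_foot','rod_grip','beaker_floor'): print(n,l,[(np.round(r['at'],1).tolist(),round(r['confidence'],2)) for r in vision.mark_of(l,n)[:4]])
s=read_state(); e=np.array(s['ee_pos']); print(e,proj('side',e+[0,0,.019]),proj('side',e-[0,0,.084]),proj('top',e-[0,0,.084]))
a=cv2.resize(im['top'][160:260,220:320],(390,390),interpolation=cv2.INTER_CUBIC); b=cv2.resize(im['side'][180:290,215:325],(390,390),interpolation=cv2.INTER_CUBIC)
cv2.imwrite('pics/c1.png',np.hstack([a,b])[:,:,::-1])
```

```text
top rod_foot [([150.5, 275.8], 0.58), ([191.0, 307.0], 0.45)]
top rod_grip [([179.6, 303.9], 0.77), ([133.8, 270.9], 0.53)]
top beaker_floor [([193.1, 264.9], 0.43)]
side rod_foot [([290.5, 398.6], 0.94), ([346.7, 366.3], 0.94), ([412.3, 228.4], 0.68)]
side rod_grip [([348.4, 314.5], 0.84), ([261.8, 194.5], 0.74), ([289.9, 341.8], 0.67), ([338.9, 223.0], 0.46)]
side beaker_floor [([268.9, 268.9], 0.77)]
[0.6291 0.1469 0.2296] [261.2657 196.3322] [263.841  234.9882] [267.7448 197.1256]
```

View pics/c1.png

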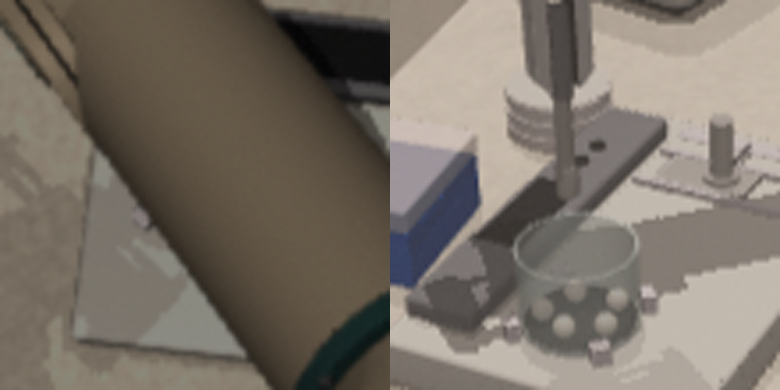

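The crop shows the rod hanging upright with its foot at side pixel (265,235). The rim centre is about (268,250), and the five beads are in a ring with the middle free. I'll shift about 2 mm in -x and go down.

drive_tool(
  plan=[
    {"dp":[0.1,-0.2,1],"turn":0},
    {"dp":[0,0,2],"turn":0},
    {"dp":[0,0,2],"turn":0},
    {"dp":[0,0,2],"turn":0},
    {"dp":[0,0,1],"turn":0},
    {"dp":[0,0,0.8],"turn":0},
    {"dp":[0,0,0.5],"turn":0},
    {"dp":[0,0,0.4],"turn":0},
    {"dp":[0,0,0],"turn":0},
  ],
)

```text
time: 8.1
ee_pos: [0.627, 0.146, 0.1323]
tool_rot: [[-0.707, 0.707, -0.0], [0.707, 0.707, 0.0], [0.0, -0.0, -1.0]]
force: [-0.4, -0.1, -1.3]
grip_width: 0.166
grasp_force: 45.0
```

```bash
cat > circ.py <<'E'
import numpy as np,sys
# tool axes: y=(.707,.707), x=(-.707,.707) ; world angle a -> tool components
def comp(r,a):
    a=np.radians(a); v=r*np.array([np.cos(a),np.sin(a)]); return np.array([(-v[0]+v[1]),(v[0]+v[1])])*.70711
p=np.zeros(2); rows=[]
pts=[(1.0,260),(1.8,260)]+[(2.5,270),(2.7,282)]+[(2.7,282+15*k) for k in range(1,25)]
for r,a in pts:
    d=np.round(comp(r,a)-p,1); p=p+d; rows.append('{"dp":[%g,%g,0],"turn":0}'%tuple(d+0))
for i in range(0,len(rows),10): print('['+','.join(rows[i:i+10])+']')
print(p)
E
python3 circ.py
```

```text
[{"dp":[-0.6,-0.8,0],"turn":0},{"dp":[-0.4,-0.7,0],"turn":0},{"dp":[-0.8,-0.3,0],"turn":0},{"dp":[-0.5,0.3,0],"turn":0},{"dp":[-0.3,0.7,0],"turn":0},{"dp":[-0.1,0.7,0],"turn":0},{"dp":[0.1,0.7,0],"turn":0},{"dp":[0.2,0.6,0],"turn":0},{"dp":[0.4,0.6,0],"turn":0},{"dp":[0.5,0.5,0],"turn":0}]
[{"dp":[0.7,0.3,0],"turn":0},{"dp":[0.7,0.1,0],"turn":0},{"dp":[0.7,-0.1,0],"turn":0},{"dp":[0.6,-0.2,0],"turn":0},{"dp":[0.6,-0.4,0],"turn":0},{"dp":[0.5,-0.5,0],"turn":0},{"dp":[0.3,-0.7,0],"turn":0},{"dp":[0.1,-0.7,0],"turn":0},{"dp":[-0.1,-0.7,0],"turn":0},{"dp":[-0.2,-0.6,0],"turn":0}]
[{"dp":[-0.4,-0.6,0],"turn":0},{"dp":[-0.5,-0.5,0],"turn":0},{"dp":[-0.7,-0.3,0],"turn":0},{"dp":[-0.7,-0.1,0],"turn":0},{"dp":[-0.7,0.1,0],"turn":0},{"dp":[-0.6,0.2,0],"turn":0},{"dp":[-0.6,0.4,0],"turn":0},{"dp":[-0.5,0.5,0],"turn":0}]
[-2.3 -1.5]
```

drive_tool(
  plan=[
    {"dp":[-0.6,-0.8,0],"turn":0},
    {"dp":[-0.4,-0.7,0],"turn":0},
    {"dp":[-0.8,-0.3,0],"turn":0},
    {"dp":[-0.5,0.3,0],"turn":0},
    {"dp":[-0.3,0.7,0],"turn":0},
    {"dp":[-0.1,0.7,0],"turn":0},
    {"dp":[0.1,0.7,0],"turn":0},
    {"dp":[0.2,0.6,0],"turn":0},
    {"dp":[0.4,0.6,0],"turn":0},
    {"dp":[0.5,0.5,0],"turn":0},
  ],
)

```text
time: 8.93
ee_pos: [0.654, 0.153, 0.1323]
tool_rot: [[-0.708, 0.707, -0.0], [0.707, 0.708, 0.0], [0.0, 0.0, -1.0]]
force: [-0.9, -0.4, -1.5]
grip_width: 0.165
grasp_force: 45.0
```

drive_tool(
  plan=[
    {"dp":[0.7,0.3,0],"turn":0},
    {"dp":[0.7,0.1,0],"turn":0},
    {"dp":[0.7,-0.1,0],"turn":0},
    {"dp":[0.6,-0.2,0],"turn":0},
    {"dp":[0.6,-0.4,0],"turn":0},
    {"dp":[0.5,-0.5,0],"turn":0},
    {"dp":[0.3,-0.7,0],"turn":0},
    {"dp":[0.1,-0.7,0],"turn":0},
    {"dp":[-0.1,-0.7,0],"turn":0},
    {"dp":[-0.2,-0.6,0],"turn":0},
  ],
)

```text
time: 9.77
ee_pos: [0.6011, 0.1535, 0.1327]
tool_rot: [[-0.707, 0.707, 0.0], [0.707, 0.707, -0.0], [-0.0, -0.0, -1.0]]
force: [0.5, 0.8, -0.7]
grip_width: 0.163
grasp_force: 45.0
```

Run:
```python
from h import *
im,_=vision.get_image('side'); print(read_state()['force'],read_state()['ee_pos'])
print([(np.round(r['at'],1).tolist(),round(r['confidence'],2)) for r in vision.mark_of('bead0_center','side')])
cv2.imwrite('pics/c2.png',cv2.resize(im[180:290,215:325],(500,500),interpolation=cv2.INTER_CUBIC)[:,:,::-1])
```

```text
[-0.08566667 -1.32205691 -1.17160784] [0.60076109 0.1514856  0.13244386]
[]
```

View pics/c2.png

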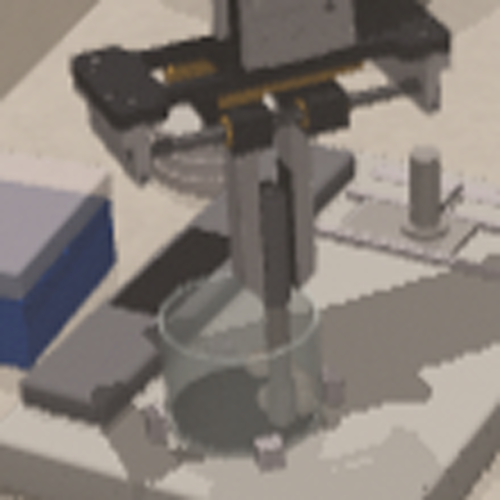

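The rod is sweeping the beads ahead of it: the bead cluster is near (280,390) in the crop and the rest of the floor is clear. There's no wall contact, so I'll continue.

drive_tool(
  plan=[
    {"dp":[-0.4,-0.6,0],"turn":0},
    {"dp":[-0.5,-0.5,0],"turn":0},
    {"dp":[-0.7,-0.3,0],"turn":0},
    {"dp":[-0.7,-0.1,0],"turn":0},
    {"dp":[-0.7,0.1,0],"turn":0},
    {"dp":[-0.6,0.2,0],"turn":0},
    {"dp":[-0.6,0.4,0],"turn":0},
    {"dp":[-0.5,0.5,0],"turn":0},
  ],
)

```text
time: 10.53
ee_pos: [0.6332, 0.1185, 0.1322]
tool_rot: [[-0.707, 0.708, -0.001], [0.708, 0.707, -0.0], [0.0, -0.001, -1.0]]
force: [-1.6, 0.1, -0.9]
grip_width: 0.166
grasp_force: 45.0
```

drive_tool(
  plan=[
    {"dp":[-0.3,0.7,0],"turn":0},
    {"dp":[-0.1,0.7,0],"turn":0},
    {"dp":[0.1,0.7,0],"turn":0},
    {"dp":[0.2,0.6,0],"turn":0},
    {"dp":[0.4,0.6,0],"turn":0},
    {"dp":[0.5,0.5,0],"turn":0},
    {"dp":[0.7,0.3,0],"turn":0},
    {"dp":[0.7,0.1,0],"turn":0},
    {"dp":[0.7,-0.1,0],"turn":0},
    {"dp":[0.6,-0.2,0],"turn":0},
  ],
)

```text
time: 11.37
ee_pos: [0.6346, 0.1726, 0.1326]
tool_rot: [[-0.708, 0.706, 0.0], [0.706, 0.708, 0.001], [0.0, 0.0, -1.0]]
force: [-0.3, -0.2, -0.9]
grip_width: 0.163
grasp_force: 45.0
```

drive_tool(
  plan=[
    {"dp":[0.6,-0.4,0],"turn":0},
    {"dp":[0.5,-0.5,0],"turn":0},
    {"dp":[0.3,-0.7,0],"turn":0},
    {"dp":[0.1,-0.7,0],"turn":0},
    {"dp":[-0.1,-0.7,0],"turn":0},
    {"dp":[-0.2,-0.6,0],"turn":0},
    {"dp":[-0.4,-0.6,0],"turn":0},
    {"dp":[-0.5,-0.5,0],"turn":0},
    {"dp":[-0.7,-0.3,0],"turn":0},
    {"dp":[-0.7,-0.1,0],"turn":0},
  ],
)

```text
time: 12.2
ee_pos: [0.6074, 0.1263, 0.1324]
tool_rot: [[-0.706, 0.708, -0.0], [0.708, 0.706, -0.0], [-0.0, -0.001, -1.0]]
force: [0.0, 0.6, -1.5]
grip_width: 0.164
grasp_force: 45.0
```

drive_tool(
  plan=[
    {"dp":[-0.7,0.1,0],"turn":0},
    {"dp":[-0.6,0.2,0],"turn":0},
    {"dp":[-0.6,0.4,0],"turn":0},
    {"dp":[-0.5,0.5,0],"turn":0},
    {"dp":[-0.3,0.7,0],"turn":0},
    {"dp":[-0.1,0.7,0],"turn":0},
    {"dp":[0.1,0.7,0],"turn":0},
    {"dp":[0.2,0.6,0],"turn":0},
    {"dp":[0.4,0.6,0],"turn":0},
    {"dp":[0.5,0.5,0],"turn":0},
  ],
)

```text
time: 13.03
ee_pos: [0.6542, 0.1526, 0.1325]
tool_rot: [[-0.707, 0.707, 0.0], [0.707, 0.707, 0.0], [-0.0, 0.0, -1.0]]
force: [-0.6, -0.5, -0.9]
grip_width: 0.163
grasp_force: 45.0
```

drive_tool(
  plan=[
    {"dp":[0.7,0.3,0],"turn":0},
    {"dp":[0.7,0.1,0],"turn":0},
    {"dp":[0.7,-0.1,0],"turn":0},
    {"dp":[0.6,-0.2,0],"turn":0},
    {"dp":[0.6,-0.4,0],"turn":0},
    {"dp":[0.5,-0.5,0],"turn":0},
    {"dp":[0.3,-0.7,0],"turn":0},
    {"dp":[0.1,-0.7,0],"turn":0},
    {"dp":[-0.1,-0.7,0],"turn":0},
    {"dp":[0,0,0],"turn":0},
  ],
)

```text
time: 13.87
ee_pos: [0.6035, 0.1576, 0.1324]
tool_rot: [[-0.706, 0.708, -0.001], [0.708, 0.706, -0.002], [-0.001, -0.002, -1.0]]
force: [0.1, -0.3, -0.8]
grip_width: 0.164
grasp_force: 45.0
```

Run:
```python
from h import *
im,_=vision.get_image('side'); s=read_state(); print(s['force'],s['ee_pos'],s['time'])
cv2.imwrite('pics/c3.png',cv2.resize(im[180:290,215:325],(500,500),interpolation=cv2.INTER_CUBIC)[:,:,::-1])
```

```text
[ 0.71379229  0.07105121 -0.74756389] [0.60411716 0.15837311 0.1324907 ] 13.9167
```

View pics/c3.png

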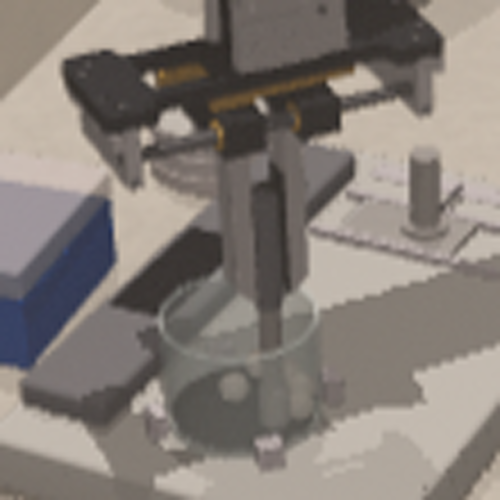

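Two and a half turns are done, with the beads along the right and back inside the wall at (235,385) and (300,390). Next I'll lower the foot to the floor.

drive_tool(
  plan=[
    {"dp":[0,0,0.1],"turn":0},
    {"dp":[0,0,0.1],"turn":0},
    {"dp":[0,0,0.1],"turn":0},
    {"dp":[0,0,0],"turn":0},
  ],
)

```text
time: 14.25
ee_pos: [0.6043, 0.1603, 0.1291]
tool_rot: [[-0.707, 0.707, -0.001], [0.707, 0.707, 0.0], [0.0, -0.0, -1.0]]
force: [-1.0, 0.7, 0.2]
grip_width: 0.165
grasp_force: 45.0
```

drive_tool(
  plan=[
    {"dp":[0,0,0.1],"turn":0},
    {"dp":[0,0,0],"turn":0},
    {"dp":[0,0,0],"turn":0},
  ],
)

```text
time: 14.5
ee_pos: [0.6044, 0.1602, 0.1284]
tool_rot: [[-0.707, 0.707, -0.0], [0.707, 0.707, -0.0], [0.0, -0.0, -1.0]]
force: [-0.5, -0.1, -1.0]
grip_width: 0.166
grasp_force: 45.0
```

drive_tool(
  plan=[
    {"dp":[0,0,0.1],"turn":0},
    {"dp":[0,0,0],"turn":0},
    {"dp":[0,0,0],"turn":0},
  ],
)

```text
time: 14.75
ee_pos: [0.6046, 0.1603, 0.1279]
tool_rot: [[-0.707, 0.707, 0.001], [0.707, 0.707, 0.0], [-0.0, 0.001, -1.0]]
force: [-0.4, 0.6, 2.3]
grip_width: 0.162
grasp_force: 45.0
```

drive_tool(
  plan=[
    {"dp":[0,0,0],"turn":0},
    {"dp":[0,0,0],"turn":0},
    {"dp":[0,0,0],"turn":0},
    {"dp":[0,0,0],"turn":0},
    {"dp":[0,0,0],"turn":0},
    {"dp":[0,0,-0.5],"turn":0},
    {"dp":[0,0,-1],"turn":0},
    {"dp":[0,0,-2],"turn":0},
    {"dp":[0,0,-3],"turn":0},
    {"dp":[0,0,-3],"turn":0},
  ],
  grip=6,
)

```text
time: 15.58
ee_pos: [0.6039, 0.1601, 0.2239]
tool_rot: [[-0.707, 0.707, -0.001], [0.707, 0.707, 0.0], [0.001, -0.001, -1.0]]
force: [1.8, 0.2, 0.4]
grip_width: 0.64
grasp_force: 0.0
```

Run:
```python
from h import *
im,_=vision.get_image('side'); s=read_state(); print(s['force'],s['ee_pos'],s['time'])
cv2.imwrite('pics/c4.png',cv2.resize(im[180:290,215:325],(500,500),interpolation=cv2.INTER_CUBIC)[:,:,::-1])
plan([(.57,.06,.25,20),(.52,-.09,.25,-5.5)],start=(.6045,.160,.223))
```

```text
[0.52827721 2.7069625  4.02482103] [0.60745721 0.16212908 0.2308284 ] 15.6333
[{"dp":[-1.2,-2.4,-0.7],"turn":6.2},{"dp":[-1.4,-2.2,-0.7],"turn":6.3},{"dp":[-1.6,-2.1,-0.7],"turn":6.2},{"dp":[-1.9,-1.9,-0.6],"turn":6.3},{"dp":[-3.1,-2.5,0],"turn":6.4},{"dp":[-3.3,-2.1,0],"turn":6.4},{"dp":[-3.6,-1.7,0],"turn":6.3},{"dp":[-3.7,-1.3,0],"turn":6.4}]
end [ 0.51956969 -0.0901108   0.25      ] -5.50695706861896
```

View pics/c4.png

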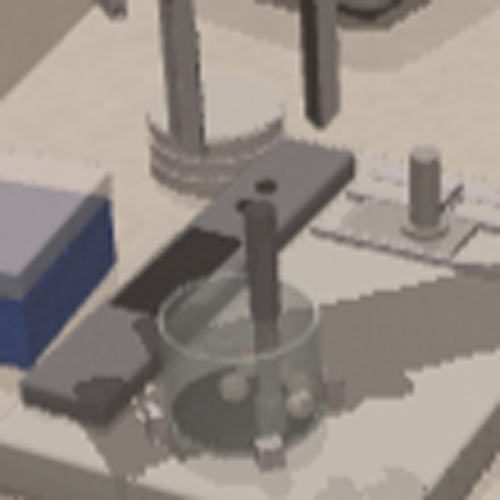

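The rod stands upright on its own in the beaker at crop (265,320), with the beads inside. Next I'll move towards the post and measure the offset from pointer to clip in the first top picture.

drive_tool(
  plan=[
    {"dp":[-1.2,-2.4,-0.7],"turn":6.2},
    {"dp":[-1.4,-2.2,-0.7],"turn":6.3},
    {"dp":[-1.6,-2.1,-0.7],"turn":6.2},
    {"dp":[-1.9,-1.9,-0.6],"turn":6.3},
    {"dp":[-3.1,-2.5,0],"turn":6.4},
    {"dp":[-3.3,-2.1,0],"turn":6.4},
    {"dp":[-3.6,-1.7,0],"turn":6.3},
    {"dp":[-3.7,-1.3,0],"turn":6.4},
  ],
)

```text
time: 16.3
ee_pos: [0.5189, -0.0915, 0.2506]
tool_rot: [[0.101, 0.995, 0.002], [0.995, -0.101, -0.0], [-0.0, 0.002, -1.0]]
force: [-0.1, -0.3, 0.2]
grip_width: 0.637
grasp_force: 0.0
```

Run:
```python
from h import *
np.set_printoptions(precision=4,suppress=True)
t=cv2.imread('pics/top0.png'); g=cv2.cvtColor(t,cv2.COLOR_BGR2GRAY).astype(int)
print('clip'); print(g[232:249,361:378])
print('pointer'); print(g[212:224,346:372])
print('depth z clip',[round(at_d('top',(c,r),np.load('top0.npy')[r,c])[2],3) for r in (237,239,241,243) for c in(367,369,371)])
print(tri((367,222),(316,221)))
s=cv2.imread('pics/side0.png')
cv2.imwrite('pics/c5.png',np.hstack([cv2.resize(t[195:250,340:390],(390,429),interpolation=cv2.INTER_CUBIC),cv2.resize(s[200:245,295:345],(400,360),interpolation=cv2.INTER_CUBIC)[:429].copy() if 0 else cv2.copyMakeBorder(cv2.resize(s[200:245,295:345],(400,360),interpolation=cv2.INTER_CUBIC),0,69,0,0,0)]))
print(read_state()['ee_pos'])
```

```text
clip
[[127 126 128 127 128 127 122 127 129 129 129 127 111 124 128 126 109]
 [127 127 128 127 128 126 117 126 129 128 129 128 122 126 128 125 105]
 [128 127 128 127 128 125 110 122 123 125 126 127 126 128 128 124 103]
 [127 127 128 127 127 124  86  76  77  87  99 104 121 127 127 122  99]
 [127 127 127 127 126 109  53  31  30  40  51  57  90 122 126 121  98]
 [128 127 127 127 124  91  33  17  17  20  22  31  83 122 127 116  97]
 [128 128 127 127 123  83  32  15  12  11   9  26  88 123 126 113  99]
 [128 128 128 128 121  68  26  16  16  13  12  36 107 125 126 110 101]
 [128 128 127 128 122  55  20  17  17  17  18  47 117 127 125 110 100]
 [127 127 128 128 121  53  19  16  16  17  19  51 118 127 125 110 111]
 [128 127 128 127 120  48  16  10  13  11  19  52 118 127 125 108 116]
 [127 126 128 126 111  41  16  13  14  16  22  62 119 127 125 105 117]
 [128 127 127 125 107  44  23  21  18  17  20  53 118 127 120  96 116]
 [128 129 128 126 110  77  56  52  39  33  34  62 119 125 103  89 116]
 [127 128 128 128 122 116 110 107 105 102 103 109 125 126 111  94 117]
 [128 127 127 126 119 127 127 
[... 1069 characters left out ...]
115 113 104 105 112 126 128 128]
 [ 74  76  87  92  86  80  94 101 102 101  92 121 118 125 126 126 126 126
  126 126 122 124 112 126 128 129]
 [ 90  93  97  90  95  94 100 101 102 100  83 120 116 125 128 127 128 126
  127 127 126 125 108 125 128 128]
 [101 101 101  99 103 103 102 100 103 103  79 119 109 124 127 126 128 127
  128 127 126 126 114 126 128 128]]
depth z clip [np.float64(0.053), np.float64(0.049), np.float64(0.049), np.float64(0.042), np.float64(0.047), np.float64(0.047), np.float64(0.047), np.float64(0.038), np.float64(0.041), np.float64(0.052), np.float64(0.048), np.float64(0.045)]
(array([ 0.5788, -0.1022,  0.0526]), np.float64(0.0028494981032394654))
[ 0.5189 -0.0915  0.2506]
```

View pics/c5.png

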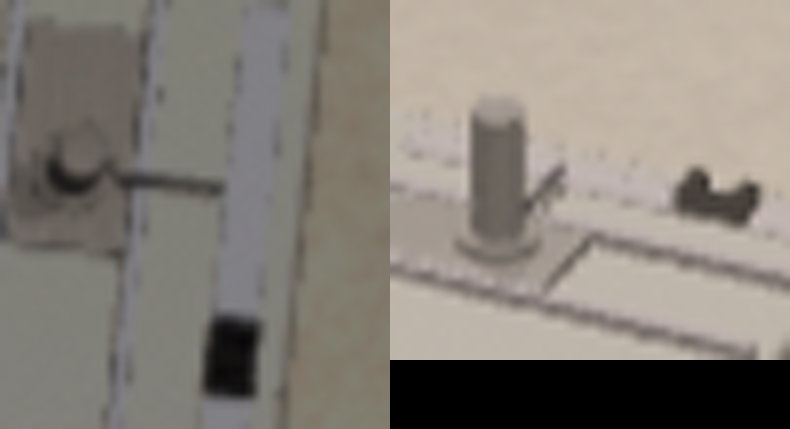

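Run:
```python
from h import *
np.set_printoptions(precision=4,suppress=True)
ex=np.array([np.cos(np.radians(-5.5)),np.sin(np.radians(-5.5)),0]); ey=np.array([-ex[1],ex[0],0])
P,e=tri((368,218.6),(316.5,221.2)); print('pointer',P,e)
c,e2=tri((369,240.3),(338.9,224.8)); print('clip',c,e2)
for z in(P[2],.06,.065):
    p=at_z('top',(368,218.6),z); 
    for zc in (.046,.05):
        q=at_z('top',(369,240.3),zc); print(z,zc,p,q,'pull',(p-q)@ex,'dy',(p-q)@ey)
# post top: crop (80,145)/7.8 
pt,e3=tri((340+80/7.8-.5,195+145/7.8-.5),(295+107/8-.5,200+105/8-.5)); print('posttop',pt,e3)
print('post from pointer', P+ey*.051)
```

```text
pointer [ 0.5836 -0.1064  0.0493] 0.006425905820828336
clip [ 0.5233 -0.1089  0.047 ] 0.014187300904522934
0.04930902953199534 0.046 [ 0.5867 -0.1056  0.0493] [ 0.5303 -0.1074  0.046 ] pull 0.055938367786002245 dy 0.007200710922056907
0.04930902953199534 0.05 [ 0.5867 -0.1056  0.0493] [ 0.53  -0.107  0.05 ] pull 0.056334816429366726 dy 0.00680491065675555
0.06 0.046 [ 0.5853 -0.1045  0.06  ] [ 0.5303 -0.1074  0.046 ] pull 0.054439917753785864 dy 0.008204975533566198
0.06 0.05 [ 0.5853 -0.1045  0.06  ] [ 0.53  -0.107  0.05 ] pull 0.05483636639715035 dy 0.00780917526826484
0.065 0.046 [ 0.5847 -0.104   0.065 ] [ 0.5303 -0.1074  0.046 ] pull 0.05373911606478076 dy 0.008674654415625996
0.065 0.05 [ 0.5847 -0.104   0.065 ] [ 0.53  -0.107  0.05 ] pull 0.05413556470814525 dy 0.008278854150324637
posttop [ 0.591  -0.0553  0.1033] 0.006254971598697519
post from pointer [ 0.5885 -0.0556  0.0493]
```

The crop shows the pointer tip at top (368,218.6) and the clip centre at (369,240.3), giving a pull of about 55 mm. The post is near (0.590,-0.056), with its top at z≈0.103.

drive_tool(
  plan=[
    {"dp":[1.4,2.2,0],"turn":0},
    {"dp":[1.4,2.2,1],"turn":0},
    {"dp":[1.4,2.2,2],"turn":0},
    {"dp":[0,0,3],"turn":0},
    {"dp":[0,0,3],"turn":0},
    {"dp":[0,0,3],"turn":0},
    {"dp":[0,0,2.5],"turn":0},
    {"dp":[0,0,2],"turn":0},
    {"dp":[0,0,1.6],"turn":0},
    {"dp":[0,0,0],"turn":0},
  ],
)

```text
time: 17.13
ee_pos: [0.5872, -0.0543, 0.0661]
tool_rot: [[0.096, 0.995, -0.005], [0.995, -0.096, 0.0], [-0.0, -0.005, -1.0]]
force: [-0.7, -0.9, -0.6]
grip_width: 0.636
grasp_force: 0.0
```

drive_tool(
  plan=[
    {"dp":[0,0,0],"turn":0},
    {"dp":[0,0,0],"turn":0},
    {"dp":[0,0,0],"turn":0},
  ],
  grip=4,
  grip_force=10,
)

```text
time: 17.38
ee_pos: [0.5905, -0.0545, 0.0702]
tool_rot: [[0.096, 0.995, 0.003], [0.995, -0.096, -0.0], [0.0, 0.003, -1.0]]
force: [-0.2, -0.7, -0.8]
grip_width: 0.462
grasp_force: 0.0
```

Run:
```python
from h import *
im,_=vision.get_image('side'); s=read_state(); print(s['force'],s['ee_pos'],s['time'])
cv2.imwrite('pics/c6.png',cv2.resize(im[180:245,265:345],(640,520),interpolation=cv2.INTER_CUBIC)[:,:,::-1])
```

```text
[-0.33155062 -0.61482794 -0.08417871] [ 0.59035783 -0.05450343  0.07007595] 17.4333
```

View pics/c6.png

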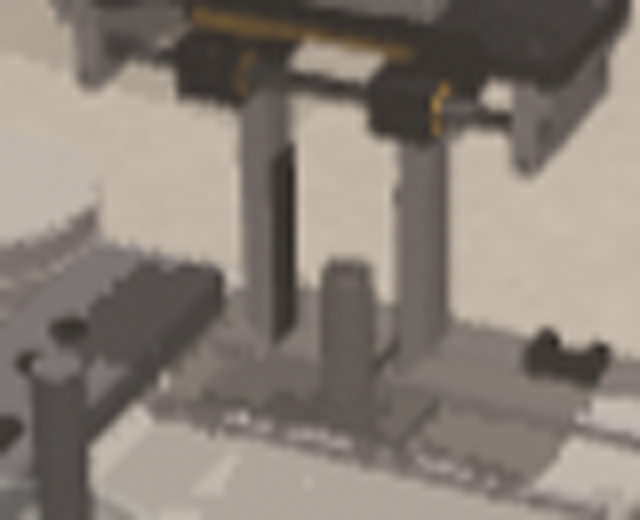

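The post at (348,330) is centred between the fingers and the clip is at (567,357). Closing now.

drive_tool(
  plan=[
    {"dp":[0,0,0.3],"turn":0},
    {"dp":[0,0,0],"turn":0},
    {"dp":[0,0,0],"turn":0},
    {"dp":[0,0,0],"turn":0},
    {"dp":[0,0,0],"turn":0},
    {"dp":[0,0,0],"turn":0},
  ],
  grip=0,
  grip_force=10,
)

```text
time: 17.93
ee_pos: [0.5907, -0.0546, 0.0658]
tool_rot: [[0.096, 0.995, 0.003], [0.995, -0.096, 0.0], [0.0, 0.003, -1.0]]
force: [3.1, -2.0, -1.8]
grip_width: 0.187
grasp_force: 10.0
```

drive_tool(
  plan=[
    {"dp":[0,0,0],"turn":0},
    {"dp":[0,0,0],"turn":0},
    {"dp":[0,0,0],"turn":0},
  ],
  grip_force=40,
)

```text
time: 18.18
ee_pos: [0.5899, -0.0545, 0.0658]
tool_rot: [[0.096, 0.995, 0.001], [0.995, -0.096, -0.0], [0.0, 0.001, -1.0]]
force: [3.2, -0.7, 0.4]
grip_width: 0.183
grasp_force: 40.0
```

drive_tool(
  plan=[
    {"dp":[0,0.1,0],"turn":0},
    {"dp":[0,0,0],"turn":0},
    {"dp":[0,0,0],"turn":0},
    {"dp":[0,0,0],"turn":0},
  ],
)

```text
time: 18.52
ee_pos: [0.5906, -0.0546, 0.0658]
tool_rot: [[0.096, 0.995, 0.001], [0.995, -0.096, -0.0], [0.0, 0.001, -1.0]]
force: [2.8, -1.0, 2.5]
grip_width: 0.188
grasp_force: 40.0
```

drive_tool(
  plan=[
    {"dp":[0,0.1,0],"turn":0},
    {"dp":[0,0,0],"turn":0},
    {"dp":[0,0,0],"turn":0},
    {"dp":[0,0,0],"turn":0},
  ],
)

```text
time: 18.85
ee_pos: [0.5915, -0.0548, 0.0657]
tool_rot: [[0.096, 0.995, 0.001], [0.995, -0.096, -0.0], [-0.0, 0.001, -1.0]]
force: [2.9, -1.1, 3.9]
grip_width: 0.186
grasp_force: 40.0
```

drive_tool(
  plan=[
    {"dp":[0,0.1,0],"turn":0},
    {"dp":[0,0,0],"turn":0},
    {"dp":[0,0,0],"turn":0},
  ],
)

```text
time: 19.1
ee_pos: [0.5918, -0.0548, 0.0657]
tool_rot: [[0.096, 0.995, -0.001], [0.995, -0.096, -0.0], [-0.0, -0.001, -1.0]]
force: [2.1, -0.4, 5.7]
grip_width: 0.186
grasp_force: 40.0
```

drive_tool(
  plan=[
    {"dp":[0,0.1,0],"turn":0},
    {"dp":[0,0,0],"turn":0},
    {"dp":[0,0,0],"turn":0},
  ],
)

```text
time: 19.35
ee_pos: [0.5918, -0.0548, 0.0657]
tool_rot: [[0.096, 0.995, -0.003], [0.995, -0.096, -0.0], [-0.0, -0.003, -1.0]]
force: [0.6, -1.1, 8.0]
grip_width: 0.189
grasp_force: 40.0
```

drive_tool(
  plan=[
    {"dp":[0,-0.3,0],"turn":0},
    {"dp":[0,-0.6,0],"turn":0},
    {"dp":[0,-0.8,0],"turn":0},
    {"dp":[0,-1,0],"turn":0},
    {"dp":[0,-1,0],"turn":0},
    {"dp":[0,-0.8,0],"turn":0},
    {"dp":[0,-0.7,0],"turn":0},
    {"dp":[0,-0.4,0],"turn":0},
    {"dp":[0,-0.1,0],"turn":0},
    {"dp":[0,0,0],"turn":0},
  ],
  grip_force=50,
)

```text
time: 20.18
ee_pos: [0.5395, -0.0483, 0.0658]
tool_rot: [[0.095, 0.995, 0.006], [0.995, -0.095, 0.002], [0.002, 0.006, -1.0]]
force: [10.0, 0.7, -2.5]
grip_width: 0.183
grasp_force: 50.0
```

drive_tool(
  plan=[
    {"dp":[0,0,0],"turn":0},
    {"dp":[0,0,0],"turn":0},
    {"dp":[0,0,0],"turn":0},
    {"dp":[0,0,0],"turn":0},
  ],
)

```text
time: 20.52
ee_pos: [0.5398, -0.0483, 0.0658]
tool_rot: [[0.095, 0.995, 0.006], [0.995, -0.095, 0.002], [0.002, 0.006, -1.0]]
force: [10.4, 0.4, -2.9]
grip_width: 0.184
grasp_force: 50.0
```

Run:
```python
from h import *
np.set_printoptions(precision=4,suppress=True)
im,_=vision.get_image('side'); s=read_state(); e=np.array(s['ee_pos']); print(s['force'],e,s['time'])
ex=np.array([np.cos(np.radians(-5.5)),np.sin(np.radians(-5.5)),0]); print('pull',(np.array([.5918,-.0548,0])-e)@ex)
for l in('pointer','clip','post'): print(l,[(np.round(r['at'],1).tolist(),round(r['confidence'],2)) for r in vision.mark_of(l,'side')[:3]])
a=cv2.resize(im[190:245,290:360],(700,550),interpolation=cv2.INTER_CUBIC)
cv2.imwrite('pics/c7.png',a[:,:,::-1])
print('x-dir px per cm at clip',proj('side',[.53,-.107,.05]),proj('side',np.array([.53,-.107,.05])+ex*.01))
```

```text
[ 9.4384  0.739  -1.8471] [ 0.5398 -0.0483  0.0658] 20.5667
pull 0.05235546579940717
pointer [([334.7, 223.6], 0.69)]
clip [([305.4, 351.7], 0.65), ([336.6, 228.0], 0.51)]
post [([327.0, 222.6], 0.68)]
x-dir px per cm at clip [333.8492 223.6188] [330.4975 222.9161]
```

View pics/c7.png

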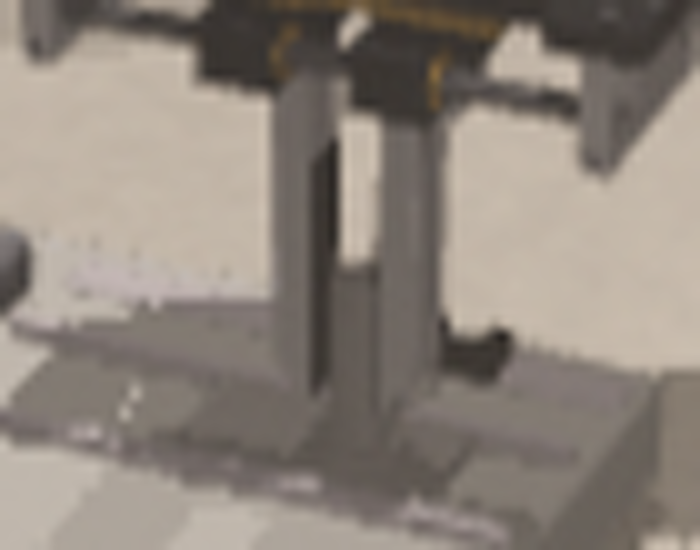

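The side view agrees with a pull of about 55 mm. It stands at 52.4 mm now, so I'll add 3 mm.

drive_tool(
  plan=[
    {"dp":[0,-0.2,0],"turn":0},
    {"dp":[0,-0.1,0],"turn":0},
    {"dp":[0,0,0],"turn":0},
    {"dp":[0,0,0],"turn":0},
    {"dp":[0,0,0],"turn":0},
    {"dp":[0,0,0],"turn":0},
    {"dp":[0,0,0],"turn":0},
    {"dp":[0,0,0],"turn":0},
  ],
)

```text
time: 21.38
ee_pos: [0.5371, -0.048, 0.0658]
tool_rot: [[0.095, 0.995, 0.007], [0.995, -0.095, 0.002], [0.003, 0.007, -1.0]]
force: [9.8, 0.5, -2.7]
grip_width: 0.183
grasp_force: 50.0
```

Run:
```python
from h import *
ex=np.array([np.cos(np.radians(-5.5)),np.sin(np.radians(-5.5)),0]); ey=np.array([-ex[1],ex[0],0])
im,_=vision.get_image('top'); im2,_=vision.get_image('side')
for l in('pointer','clip'): print(l,[(np.round(r['at'],1).tolist(),round(r['confidence'],2)) for r in vision.mark_of(l,'top')[:3]])
s=read_state(); e=np.array(s['ee_pos']); print('pull',(np.array([.5918,-.0548,0])-e)@ex,s['force'],s['joint_velocities'])
a=cv2.resize(im[205:260,340:390],(390,429),interpolation=cv2.INTER_CUBIC); b=cv2.resize(im2[180:290,215:325],(400,400),interpolation=cv2.INTER_CUBIC)
cv2.imwrite('pics/c8.png',np.hstack([a,cv2.copyMakeBorder(b,0,29,0,0,0)])[:,:,::-1])
```

```text
pointer []
clip []
pull 0.05509820521310244 [10.39524781  0.30475729 -2.51823638] [-0.02825196 -0.05122224  0.02118492 -0.02735201  0.02896376  0.07295499
  0.02341946]
```

View pics/c8.png

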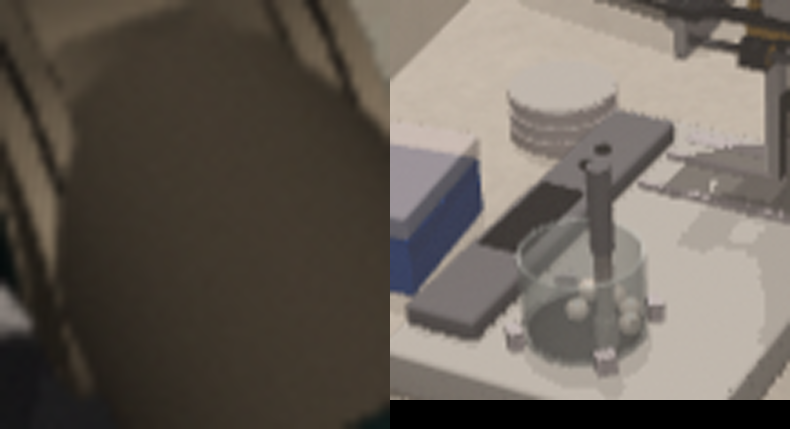

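The rod stands in the beaker at crop (600,240) with the beads around its foot. The post is held at a 55 mm pull. Handing in.

```bash
python3 -c "
from h import *
print(env.job_done())"
```

```text
the job is handed in; nothing more can be done
None
```

I've handed the job in: the beads got about 2.4 wide turns, the rod stands free in the beaker with no sign of a bead outside it, and the gripper is holding the slide post at about 55 mm of pull. The arm and fingers hid the pointer at the end, so its position at the notch rests on the first pictures and the measured pull, not on a direct look.

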